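Set a bisque stopper in the ratchet forceps of the decorating stand

ROBOT

A 6-joint arm with a two-finger parallel gripper is mounted at the origin on the work surface. World frame = base frame: x ahead of the robot, y to its left, z up, the work surface at z = 0. Lengths are in m, angles in rad, forces in N, time in s.
With the tool pointing down it reaches from about 0.325 to 0.85 m from the base axis. Payload 4.4 kg.
Tool frame: the origin (TCP) lies between the finger pads; the fingertips stand 14 mm ahead of it and the grasp point (between the pads) lies 5 mm behind it; z points along the fingers, y is the line along which they close (so a half turn about z gives the same grasp; the last joint's range is limited). The gripper opens to 94 mm and grips with 3 to 60 N. Pads are 16 mm wide; open, the fingers measure 119 mm over their backs; the gripper's body (75 mm by 177 mm) begins 78 mm behind the grasp point.
Start: joints at [-1.373, 0.207, 1.542, -0, 1.393, -0.15], TCP at [0.196, -0.541, 0.219] pointing down, gripper open.
Joint ranges: [-2.73, 2.73], [-0.86, 2.22], [0.23, 2.46], [-1.11, 4.25], [0.08, 2.63], [-2.82, 2.82]. Speed limits (rad/s): [2.79, 2.79, 3.14, 3.14, 3.14, 3.14].

INTERFACE

Orientations are given as [roll, pitch, yaw] about the fixed x, y, z axes, in that order (R = Rz(yaw) Ry(pitch) Rx(roll)).
In Python, from cell import readout, viewer, sign_off gives the robot as it stands.
- The arm moves only by the shell command python3 -m jog 'ROWS' [OPENING]. ROWS is JSON, a list of rows, each an object with "delta_pos": the shift along the tool's x, y, z normalised to -1 to 1, where 1 is 100 mm, a list of three; "turn": the turn, a rotation vector about the tool's x, y, z normalised to -1 to 1, where 1 is 90 degrees, a list of three. In form: [{"delta_pos": [tx, ty, tz], "turn": [wx, wy, wz]}, ...]. A call has 1 to 20 rows; each row shifts and turns the commanded pose from where the row before left it, along the tool's axes as they then stand; what a row does not reach is not made up. A row lasts 1/12 s, in which the tool goes at most 41.7 mm and 7.16 degrees, less where a joint would pass 70% of its speed; a pose out of reach is approached as far as the arm can. A call with a number of a shift or a turn outside -1 to 1 is refused whole. A call with a gripper value outside its range is refused whole. OPENING is the gripper's target within -1 to 1 (shut at 1, half-way at 0, fully open at -1), set as the call begins (- or left out, the last holds). The fingers move at their own pace and stop on an object; the grip force is fixed at half the most. Time passes only in rows, so rows that do not move let the fingers close. It gives the time, the measured TCP pose, the force, the opening and the grip force at its end, in the units of the state.
- readout.state(): the state, without advancing time (a new reading comes with each control period).
- viewer.read_camera(name): name is "side" or "top" or "wrist"; returns a dict with "frame" (480x640x3 uint8, red, green, blue), "z_map" (480x640 float32, m along the optical axis (not along the pixel's ray), 0 where there is no reading), "fx", "fy", "cx", "cy" (pixels), "distortion" ([k1, k2, p1, p2, k3] as OpenCV has them; the pictures are not rectified), "rvec" (rotation vector, rad) and "tvec" (3), from world to camera coordinates, as OpenCV has them; the wrist camera has in their place "T_tool_cam" (4x4, takes a point from camera to tool coordinates, whose origin is the TCP and whose axes are the flange's). Camera axes: x right, y down, z forward; pixel columns grow to the right and rows downward; lengths in m; the calibration is good to about 2 mm. A picture is of the moment at which its call begins: read the wrist's pose just before it.
- sign_off(): hands the job in; it is judged then, once.
Trained networks look in a picture, given as the dict that the camera call returned (one of the last four; its "shot" number tells which), for a name from the list of things; names that differ only in an ending like _2 or _b are one class to them, and where a whole thing is asked for, a point or a joint stands for the part that bears it (a point fixed in the world has none). Each returns a list of dicts, best first, with "p" (0 to 1); they miss things now and then, are a little off and sometimes report something else, mostly with a low value. They report only what shows in the picture. A call takes as long as a camera call. They do not tell look-alikes from the thing itself.
- viewer.search_frame(picture, query): "xyz" ([x, y, z] in m, in the coordinates of the camera as it stood for that picture, good to about 4 mm: the middle of the surface that is visible of it).
- viewer.spot_point(picture, query): "xyz" ([x, y, z] in m, in the coordinates of the camera as it stood for that picture, good to about 4 mm: a listed point, or the origin of a listed thing).
The state is a dict: "time_s": time; "joint_pos": joint angles; "qvel": joint speeds; "joint_efforts": joint torques, N m; "eef_pos": TCP position; "tool_rot": TCP orientation; "ft_force": force on the tool from outside, world axes, zero at the start; "moment": the same for the moment, N m; "opening": finger opening in m; "finger_force": force on a finger pad.
Only numpy, scipy, OpenCV 4.12 (cv2) and the standard library are available. Lean on these libraries where they do the work, as an engineer would, in place of code of your own. Each camera call takes 0.05 s, during which the arm holds its last target. There are 200 camera calls.

TASK

The steel forceps on the decorating stand are locked empty: press their loose left finger ring down, square to the forceps, to part the ratchet teeth, and carry it outward so they spring open. Stand the dome-headed bisque stopper squarely in the jaws, stem between the rubber sleeves and collar seated on top, then squeeze the handles until the ratchet catches on at least its second tooth and holds it. Leave the other two stoppers in their board and knock over neither jar nor cup.

Things in the scene. Friction and masses are not known exactly. Their poses are not given: they have to be found in the camera images.
- pivot (a point): Pivot screw of steel ratchet forceps, 245 mm long, fixed by one half on a stand with a wooden base, 120 mm above the table. Its axes are the forceps' frame: x from the finger rings to the jaw tips, rising 28 degrees (rings low, nearest the robot); y to the left in the forceps' plane; z square to that plane, upper side, leaning 28 degrees back toward the rings. The base plate below is 14 mm thick.
- loose_ring (a point): Top centre of the loose (+y) ring, 26.6 mm across, 5.6 mm bar; it starts locked, the fixed ring 36 mm to its right (-y). Press it along minus z of the pivot: teeth part after 3 mm (3 N; 4 to 6 N at 5.5 mm, stop at 8 mm). While down carry it 14 mm or more outward (+y): a fingertip drags it by friction; let up sooner, it catches again. Past the rack a spring opens it. Axes: those of the loose shank.
- squeeze_point (a point): Between the shanks, in their mid-plane, 95 mm behind the pivot; axes as pivot, fixed to the fixed half. Steel 6 mm thick. Outer face of the fixed shank at y -14 mm, of the loose one at +14 mm closed, +31 mm fully open. Squeeze here: 5 to 15 N on the loose shank. The ratchet tongue lies 108 to 116 mm behind the pivot, between the shanks, up to 6 mm above the mid-plane.
- jaw_slot (a point): Middle of the slot between the open jaws, level with the top of the rubber sleeves, 75 mm ahead of the pivot; axes as pivot, fixed to the fixed half. Fully open, the slot is 15.7 mm wide (y) here, centred on this point. The sleeves grip: a stopper with its stem in the slot and collar on the sleeves stays when let go.
- fixed_jaw (a point): Upper inner edge of the fixed (+y) jaw, 70 mm ahead of the pivot, axes as pivot. Rubber sleeves on both jaws reach from 45 to 94 mm ahead of the pivot, 8 mm high, 7 mm wide each. The jaw on the -y side swings with the loose handle and closes toward this one.
- lamp_bar (a point): Centre of the underside of the stand's slim light bar, 18 x 120 x 14 mm, long side along the forceps' y, 342 mm above the table, over the jaws: a gripper at the jaws must lean like the forceps to pass in front of it. Its 8 mm neck rises from the base on the left, up to 26 mm beyond and 35 to 75 mm left of this point. Axes: the stand's, z up, x level in the forceps' direction.
- handle (a joint): Angle of the loose handle, rad: 0 fully closed, 0.18 fully open (stop); a spring opens it. It rests at about 0.10 on the first ratchet tooth, 0.06 on the second, 0.02 on the third; starts on the third. To catch, close about 0.01 beyond. The jaws meet a 9 mm stem at about 0.09 and give elastically beyond, so that it can still be closed to 0.
- stopper_mid (a point): Bisque bottle stopper to be clamped: drum head with a domed top. On its axis, half-way up, 38 mm above the stem's foot; z is the axis, head up. Stem 9 mm across, 34 mm long; collar 28 mm across, from 4 mm below to 2 mm above this point; head 30 mm across, sides upright from 4 to 28 mm above, dome to 38 mm. 55 g. Stands in a 14 mm hole of the board, collar on its top, 40 mm above the table.
- block_mid (a point): Centre of the top of the wooden stopper board, 200 x 55 x 40 mm, fixed; x along its row of three holes, 68 mm apart.
- stopper_disc_mid (a point): Another stopper in the board, flat disc head 44 mm across, 65 mm tall; point 38 mm above the stem's foot, z its axis. To be left.
- stopper_cone_mid (a point): Another stopper in the board, cone head 36 mm across, 89 mm tall; point 38 mm above the stem's foot, z its axis. To be left.
- jar_mid (a point): Bystander: open glass jar, 72 mm across, 100 mm tall, half-way up, z its axis.
- cup_mid (a point): Bystander: terracotta cup, 76 mm across, 75 mm tall, half-way up, z its axis.
Mind the look-alikes: they are no part of the job. Leave any purple look-alike of the part that bears stopper_mid alone.

How it is judged:
On the way, in this order (a step that is already met when the one before it is completed fails the run):
1. the ratchet is let go and the forceps stand open (value of joint handle above 0.15 rad), for 0.2 s.
2. the dome-headed stopper stands in the open jaws, stem in the slot, collar on the sleeves, square to the forceps (value of joint handle above 0.12 rad and angle between the z axis of stopper_mid and the z axis of pivot, either way round below 0.2 rad and x of stopper_mid in the frame of pivot between 0.045 and 0.093 m and y of stopper_mid in the frame of pivot between -0.013 and 0.003 m and z of stopper_mid in the frame of pivot between 0.002 and 0.016 m), for 0.2 s.
At the end, for the whole second after the job is handed in: Forceps locked on the second or third tooth (handle below 0.075 rad), stopper's middle 45-93 mm ahead of the pivot, -7 to +3 mm sideways, 2-16 mm above the forceps' mid-plane, axis within 0.2 rad of square to the forceps; the other stoppers within 20 mm of their start (value of joint handle between -0.01 and 0.075 rad and angle between the z axis of stopper_mid and the z axis of pivot, either way round below 0.2 rad and x of stopper_mid in the frame of pivot between 0.045 and 0.093 m and y of stopper_mid in the frame of pivot between -0.007 and 0.003 m and z of stopper_mid in the frame of pivot between 0.002 and 0.016 m and distance of each of stopper_disc_mid, stopper_cone_mid from where it was at the start of the episode below 0.02 m); the robot touches nothing.
It fails at once if another stopper is pulled out or pushed about (moved over 30 mm) (distance of any of stopper_disc_mid, stopper_cone_mid from where it was at the start of the episode above 0.03 m).
It fails at once if the glass jar or the cup is knocked over (angle between any of jar_mid, cup_mid's own z axis and vertical above 0.5 rad).
It also fails if it takes over 58 s, if anything falls off the work surface, if the arm or the gripper's body presses on something with over 40 N, if the wrist force passes 120 N, or if a joint passes its speed limit or range.

## Working session

There is one attempt and no reset: what is moved stays moved. The work goes in short steps, Python scripts to look and compute and a shell command to move; the robot and the scene stay as the last step left them, time stands still between calls to the robot, and variables do not carry over. Pictures are saved under pics/ and viewed, at most 10 in all, crops included, and the job is handed in when it is done.

```bash
mkdir -p pics; ls; cat > h.py <<'E'
import numpy as np, cv2
from scipy.spatial.transform import Rotation as R
from cell import readout, viewer, sign_off
def cam2world(pic):
    if "T_tool_cam" in pic:
        s=pic["_st"]; T=np.eye(4); T[:3,:3]=R.from_euler('xyz',s["tool_rot"]).as_matrix(); T[:3,3]=s["eef_pos"]
        return T@np.array(pic["T_tool_cam"])
    T=np.eye(4); T[:3,:3]=R.from_rotvec(np.ravel(pic["rvec"])).as_matrix(); T[:3,3]=np.ravel(pic["tvec"])
    return np.linalg.inv(T)
def shoot(name,save=None):
    s=readout.state(); p=viewer.read_camera(name); p["_st"]=s; p["_T"]=cam2world(p)
    if save: cv2.imwrite("pics/"+save,p["frame"][:,:,::-1])
    return p
def w(p,x): return (p["_T"]@np.r_[x,1])[:3]
def cloud(p):
    "world xyz per pixel"
    v,u=np.mgrid[0:480,0:640]; K=np.array([[p["fx"],0,p["cx"]],[0,p["fy"],p["cy"]],[0,0,1]])
    n=cv2.undistortPoints(np.stack([u,v],-1).reshape(-1,1,2).astype(float),K,np.array(p["distortion"])).reshape(480,640,2)
    z=p["z_map"]; c=np.dstack([n*z[...,None],z])
    return c@p["_T"][:3,:3].T+p["_T"][:3,3]
def clean(p): return {k:v for k,v in p.items() if k[0]!='_'}
def spot(p,q,n=2,f=None):
    return [(round(d["p"],2),w(p,d["xyz"]).round(4).tolist()) for d in (f or viewer.spot_point)(clean(p),q)[:n]]
E
python3 - <<'E'
from h import *
print(readout.state())
for c in ["top","side"]:
    p=shoot(c,c+"0.png")
    for q in "pivot loose_ring squeeze_point jaw_slot fixed_jaw lamp_bar stopper_mid block_mid stopper_disc_mid stopper_cone_mid jar_mid cup_mid".split(): print(c,q,spot(p,q))
E
```

```text
pics
{'time_s': 0.0, 'joint_pos': array([-1.37350230e+00,  2.07411879e-01,  1.54292861e+00, -2.11873913e-05,
        1.39349661e+00, -1.50484921e-01]), 'qvel': array([ 0.00085606, -0.00026623, -0.00070715,  0.00032413, -0.00111709,
       -0.00013509]), 'joint_efforts': array([ 1.65303675e-05, -3.70875657e+01, -2.81414777e+01,  6.98291813e-02,
        3.61108105e-02, -1.44396577e-04]), 'eef_pos': array([ 0.19580476, -0.53981712,  0.21830741]), 'tool_rot': array([-3.13937045e+00, -3.15869637e-04,  3.47782358e-01]), 'ft_force': array([-0.08164546,  0.02430019,  1.46875693]), 'moment': array([-0.00478971, -0.00056252,  0.0166281 ]), 'finger_force': 0.0, 'opening': 0.09424626691248339}
top pivot [(0.86, [0.6039, 0.1068, 0.1173])]
top loose_ring [(0.55, [0.5362, -0.2822, 0.0429]), (0.47, [0.5384, -0.2797, 0.0411])]
top squeeze_point [(0.79, [0.6544, 0.0391, 0.0724])]
top jaw_slot [(0.84, [0.5735, 0.1638, 0.1542]), (0.66, [0.5655, 0.159, 0.1576])]
top fixed_jaw [(0.67, [0.5684, 0.1558, 0.1577])]
top lamp_bar [(0.79, [0.5527, 0.166, 0.3376])]
top stopper_mid [(0.62, [0.3803, -0.2939, 0.0357
[... 310 characters left out ...]
ide loose_ring [(0.75, [0.6626, -0.0049, 0.0542])]
side squeeze_point [(0.82, [0.6549, 0.0398, 0.0739])]
side jaw_slot [(0.79, [0.5725, 0.1635, 0.161])]
side fixed_jaw [(0.96, [0.5691, 0.1596, 0.1563]), (0.37, [0.5748, 0.1645, 0.1594])]
side lamp_bar [(0.56, [0.5477, 0.1621, 0.3424])]
side stopper_mid [(0.96, [0.3812, -0.292, 0.039]), (0.94, [0.4642, -0.2935, 0.0453])]
side block_mid [(0.89, [0.5344, -0.2792, 0.0365]), (0.31, [0.5536, 0.163, 0.3414])]
side stopper_disc_mid [(0.62, [0.6025, -0.2663, 0.0427])]
side stopper_cone_mid [(0.84, [0.5365, -0.2782, 0.0448])]
side jar_mid [(0.64, [0.7318, -0.085, 0.048])]
side cup_mid [(0.78, [0.402, -0.1009, 0.0421]), (0.64, [0.6065, 0.1041, 0.1205])]
```

```bash
python3 -c "
import cv2,numpy as np
a=cv2.imread('pics/top0.png');b=cv2.imread('pics/side0.png')
cv2.imwrite('pics/both.png',cv2.resize(np.vstack([a,b]),(400,600)))"
```

```text
(no output)
```

View pics/top0.png

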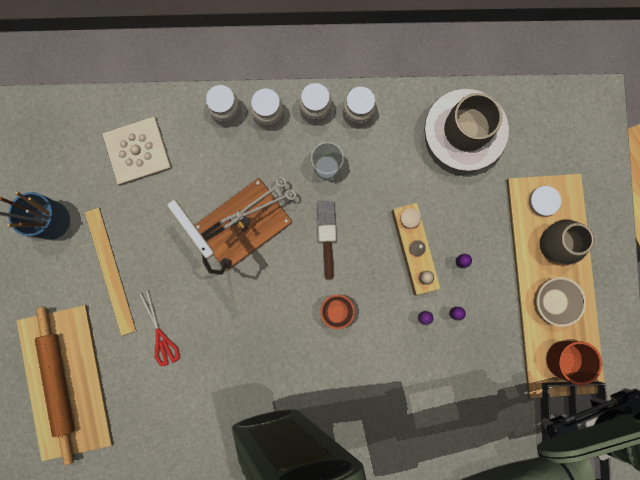

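View pics/side0.png

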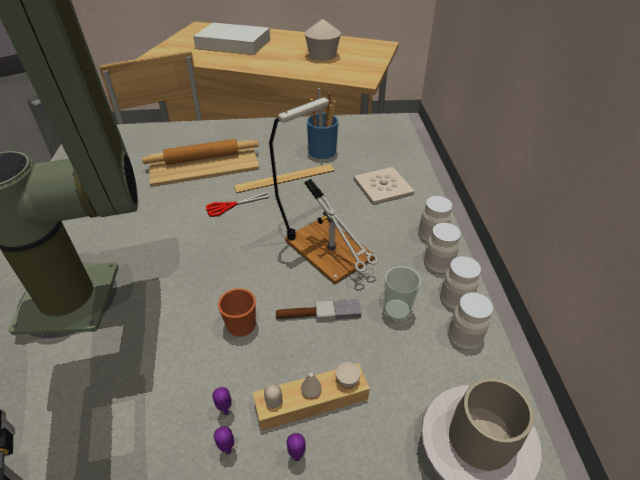

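```bash
cat >> h.py <<'E'
def frame(yaw,tilt=np.radians(28)):
    c,s=np.cos(yaw),np.sin(yaw)
    x=np.array([c*np.cos(tilt),s*np.cos(tilt),np.sin(tilt)]); y=np.array([-s,c,0]); return np.c_[x,y,np.cross(x,y)]
def tgtR(yaw): F=frame(yaw); return np.c_[F[:,0],-F[:,1],-F[:,2]]
def plan(pos=None,Rt=None,s=None):
    "print shift (tool axes, mm) and turn (deg) from the present pose; shift in axes before and after the turn"
    s=s or readout.state(); Rc=R.from_euler('xyz',s["tool_rot"])
    if Rt is not None:
        rv=(Rc.inv()*R.from_matrix(Rt)).as_rotvec(); print("turn units",(np.degrees(rv)/90).round(4),"rows>=",np.degrees(np.linalg.norm(rv))/7.1)
    if pos is not None:
        d=np.array(pos)-s["eef_pos"]; print("shift units before turn",(Rc.inv().apply(d)*10).round(4))
        if Rt is not None: print("shift units after turn",(np.asarray(Rt).T@d*10).round(4))
E
python3 - <<'E'
from h import *
p=shoot("wrist"); print(np.array(p["T_tool_cam"]).round(3))
F=frame(np.radians(125.5))
plan(np.array([.6626,-.005,.054])+F[:,2]*.16,tgtR(np.radians(125.5)))
E
```

```text
[[ 0.    -0.964 -0.265  0.078]
 [ 1.     0.     0.001 -0.   ]
 [-0.001 -0.265  0.964 -0.165]
 [ 0.     0.     0.     1.   ]]
turn units [ 0.2859  0.2171 -1.1467] rows>= 15.230798708980286
shift units before turn [ 6.4139 -2.7214  0.2419]
shift units after turn [0.6805 6.9091 0.6358]
```

```bash
r='{"delta_pos":[0.32,-0.136,0.0],"turn":[0,0,0]}'; python3 -m jog '[{"delta_pos":[0.32,-0.136,0],"turn":[0,0,0]},{"delta_pos":[0.32,-0.136,0],"turn":[0,0,0]},{"delta_pos":[0.32,-0.136,0],"turn":[0,0,0]},{"delta_pos":[0.32,-0.136,0],"turn":[0,0,0]},{"delta_pos":[0.32,-0.136,0],"turn":[0,0,0]},{"delta_pos":[0.32,-0.136,0],"turn":[0,0,0]},{"delta_pos":[0.32,-0.136,0],"turn":[0,0,0]},{"delta_pos":[0.32,-0.136,0],"turn":[0,0,0]},{"delta_pos":[0.32,-0.136,0],"turn":[0,0,0]},{"delta_pos":[0.32,-0.136,0],"turn":[0,0,0]},{"delta_pos":[0.32,-0.136,0],"turn":[0,0,0]},{"delta_pos":[0.32,-0.136,0],"turn":[0,0,0]},{"delta_pos":[0.32,-0.136,0],"turn":[0,0,0]},{"delta_pos":[0.32,-0.136,0],"turn":[0,0,0]},{"delta_pos":[0.32,-0.136,0],"turn":[0,0,0]},{"delta_pos":[0.32,-0.136,0],"turn":[0,0,0]},{"delta_pos":[0.32,-0.136,0],"turn":[0,0,0]},{"delta_pos":[0.32,-0.136,0],"turn":[0,0,0]},{"delta_pos":[0.32,-0.136,0],"turn":[0,0,0]},{"delta_pos":[0.32,-0.136,0],"turn":[0,0,0]}]' 1
python3 -m jog '[{"delta_pos":[0,0,0],"turn":[0.018,0.0136,-0.0717]},{"delta_pos":[0,0,0],"turn":[0.018,0.0136,-0.0717]},{"delta_pos":[0,0,0],"turn":[0.018,0.0136,-0.0717]},{"delta_pos":[0,0,0],"turn":[0.018,0.0136,-0.0717]},{"delta_pos":[0,0,0],"turn":[0.018,0.0136,-0.0717]},{"delta_pos":[0,0,0],"turn":[0.018,0.0136,-0.0717]},{"delta_pos":[0,0,0],"turn":[0.018,0.0136,-0.0717]},{"delta_pos":[0,0,0],"turn":[0.018,0.0136,-0.0717]},{"delta_pos":[0,0,0],"turn":[0.018,0.0136,-0.0717]},{"delta_pos":[0,0,0],"turn":[0.018,0.0136,-0.0717]},{"delta_pos":[0,0,0],"turn":[0.018,0.0136,-0.0717]},{"delta_pos":[0,0,0],"turn":[0.018,0.0136,-0.0717]},{"delta_pos":[0,0,0],"turn":[0.018,0.0136,-0.0717]},{"delta_pos":[0,0,0],"turn":[0.018,0.0136,-0.0717]},{"delta_pos":[0,0,0],"turn":[0.018,0.0136,-0.0717]},{"delta_pos":[0,0,0],"turn":[0.018,0.0136,-0.0717]}]'
python3 - <<'E'
from h import *
p=shoot("wrist","w1.png"); print(p["_st"]["joint_pos"].round(2))
for q in "pivot loose_ring squeeze_point jaw_slot fixed_jaw".split(): print(q,spot(p,q))
F=frame(np.radians(125.5))
plan(np.array([.6626,-.005,.054])+F[:,2]*.16,tgtR(np.radians(125.5)))
E
```

```text
time_s: 3.02
eef_pos: [0.706, -0.0653, 0.2193]
tool_rot: [3.142, 0.0, 0.348]
ft_force: [1.1, 0.1, -0.4]
opening: 0.0005
finger_force: 0.0
time_s: 4.35
eef_pos: [0.7049, -0.0672, 0.2191]
tool_rot: [3.141, -0.493, 2.197]
ft_force: [0.0, 0.4, -0.2]
opening: 0.0004
finger_force: 0.0
[-0.34  0.77  0.82  0.29  1.96 -0.91]
pivot [(0.93, [0.6058, 0.11, 0.122])]
loose_ring [(0.95, [0.6592, -0.0041, 0.0554])]
squeeze_point [(0.76, [0.654, 0.0393, 0.0778])]
jaw_slot []
fixed_jaw [(0.49, [0.6549, 0.0381, 0.0786])]
turn units [-0.0006 -0.0014 -0.0005] rows>= 0.020167922327656112
shift units before turn [-0.118   0.0148  0.2133]
shift units after turn [-0.1175  0.0144  0.2135]
```

View pics/w1.png

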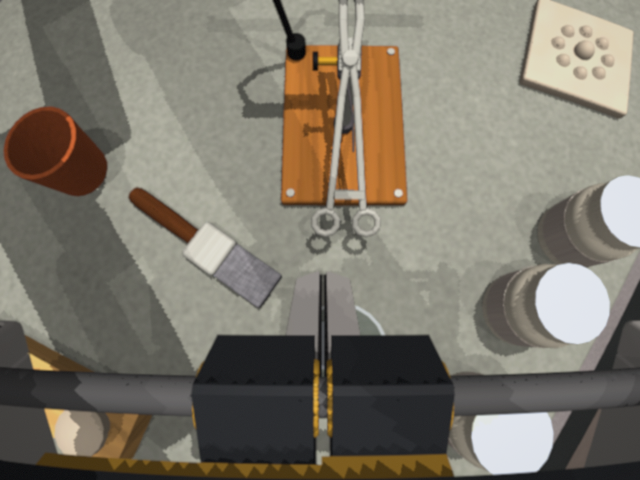

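```bash
cat >> h.py <<'E'
def rings(p,yaw=np.radians(125.5),O=np.array([.604,.1065,.119])):
    C=(cloud(p)-O)@frame(yaw); ok=(p["z_map"]>0)&(abs(C[...,2])<.012)&(C[...,0]>-.17)&(C[...,0]<.11)&(abs(C[...,1])<.06)
    return C,ok
E
python3 - <<'E'
from h import *
p=shoot("wrist"); C,ok=rings(p)
P=C[ok]; 
for a in np.arange(-.16,.1,.01):
    m=(P[:,0]>a)&(P[:,0]<a+.01); q=P[m]
    if m.sum(): print(round(a,3),m.sum(),"y",(q[:,1].min()*1e3).round(1),(q[:,1].max()*1e3).round(1),"z",(np.percentile(q[:,2],[5,50,95])*1e3).round(1))
q=P[(P[:,0]<-.125)&(P[:,1]>0)]; print("Lring",q.min(0)*1e3,q.max(0)*1e3)
q=P[(P[:,0]<-.125)&(P[:,1]<0)]; print("Rring",q.min(0)*1e3,q.max(0)*1e3)
E
```

```text
-0.15 336 y -32.3 28.6 z [0.9 2.6 4.1]
-0.14 292 y -32.1 28.6 z [0.9 2.6 4. ]
-0.13 320 y -30.1 26.7 z [0.8 2.8 4.2]
-0.12 277 y -18.1 15.2 z [1.9 5.  7.4]
-0.11 275 y -18.0 14.4 z [0.4 3.7 7.2]
-0.1 170 y -16.9 13.5 z [1.3 3.2 4.5]
-0.09 163 y -15.7 11.9 z [1.4 2.9 4.4]
-0.08 175 y -15.6 11.1 z [0.9 2.9 4. ]
-0.07 199 y -14.5 10.3 z [0.3 2.8 4.1]
-0.06 212 y -13.4 9.4 z [0.3 2.7 4. ]
-0.05 200 y -13.3 8.6 z [0.8 2.7 4.1]
-0.04 208 y -12.3 7.8 z [0.4 2.7 4.1]
-0.03 222 y -11.3 7.1 z [0.2 2.7 4.5]
-0.02 239 y -11.7 6.9 z [-8.1  2.6  4.3]
-0.01 414 y -11.6 28.7 z [-9.6  0.   7.3]
0.0 459 y -11.1 28.7 z [-9.7  0.5  7.9]
0.01 285 y -12.1 7.0 z [-1.7  3.1  4.7]
0.02 227 y -13.5 6.6 z [1.7 3.5 4.6]
0.03 237 y -13.6 6.7 z [1.6 3.5 4.8]
0.04 148 y -12.5 7.4 z [1.5 3.3 4.6]
Lring [-149.65303661    4.48027942   -1.75143692] [-125.10536559   28.58603042    4.86229531]
Rring [-149.65930099  -32.26254712   -0.64006709] [-125.26219965   -7.0989943     5.16942936]
```

```bash
cat >> h.py <<'E'
YAW=np.radians(125.5); F=frame(YAW); O=np.array([.604,.1065,.119])+F@[0,-.0018,0]; RT=tgtR(YAW)
def inF(p): return (np.asarray(p)-O)@F
def go(x,y,z): "tcp target in forceps frame (m)"; plan(O+F@[x,y,z],RT)
def st():
    s=readout.state(); print("t",round(s["time_s"],2),"tcp in F mm",(inF(s["eef_pos"])*1e3).round(1),"force F",(F.T@s["ft_force"]).round(1),"open",round(s["opening"],4)); return s
E
python3 - <<'E'
from h import *
st(); go(-.137,.0195,.030)
E
```

```text
t 4.7 tcp in F mm [-128.8   20.3  182.8] force F [ 0.3 -0.1  0.6] open 0.0007
turn units [-0.0006 -0.0012 -0.0002] rows>= 0.017608714923058565
shift units before turn [-0.0848  0.0094  1.5275]
shift units after turn [-0.0818  0.008   1.5277]
```

```bash
python3 -m jog '[{"delta_pos":[-0.014,0.0015,0.25],"turn":[0,0,0]},{"delta_pos":[-0.014,0.0015,0.25],"turn":[0,0,0]},{"delta_pos":[-0.014,0.0015,0.25],"turn":[0,0,0]},{"delta_pos":[-0.014,0.0015,0.25],"turn":[0,0,0]},{"delta_pos":[-0.014,0.0015,0.25],"turn":[0,0,0]},{"delta_pos":[-0.014,0.0015,0.25],"turn":[0,0,0]},{"delta_pos":[0,0,0],"turn":[0,0,0]},{"delta_pos":[0,0,0],"turn":[0,0,0]}]'
python3 - <<'E'
from h import *
p=shoot("wrist","w2.png");st(); go(-.137,.0195,.0168)
E
```

```text
time_s: 5.37
eef_pos: [0.6673, -0.0141, 0.0825]
tool_rot: [-3.138, -0.494, 2.19]
ft_force: [-0.1, 0.2, 0.3]
opening: 0.0005
finger_force: 0.0
t 5.42 tcp in F mm [-137.    19.4   33.5] force F [0.7 0.1 0.2] open 0.0002
turn units [-0.0006 -0.0012  0.0005] rows>= 0.01791786063063762
shift units before turn [-0.0005 -0.0012  0.1669]
shift units after turn [-0.0002 -0.0014  0.1669]
```

View pics/w2.png

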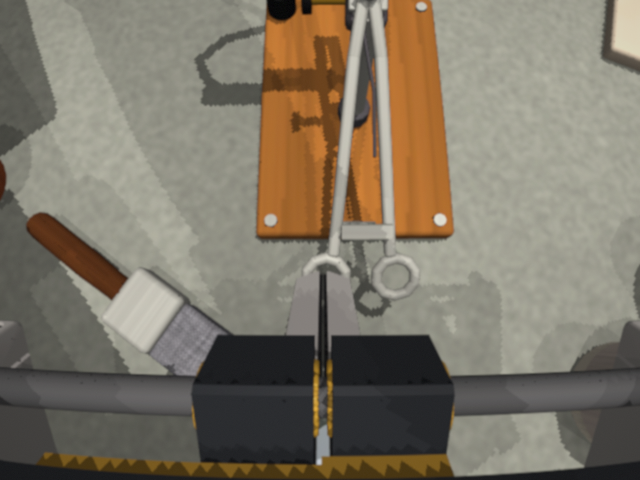

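```bash
python3 -m jog '[{"delta_pos":[0,0,0.07],"turn":[0,0,0]},{"delta_pos":[0,0,0.07],"turn":[0,0,0]},{"delta_pos":[0,0,0.02],"turn":[0,0,0]},{"delta_pos":[0,0,0],"turn":[0,0,0]}]'; python3 -c "from h import *;st()"
python3 -m jog '[{"delta_pos":[0,0,0.02],"turn":[0,0,0]},{"delta_pos":[0,0,0.02],"turn":[0,0,0]},{"delta_pos":[0,0,0],"turn":[0,0,0]}]';  python3 -c "from h import *;st()"
```

```text
time_s: 5.75
eef_pos: [0.6647, -0.0087, 0.0693]
tool_rot: [-3.142, -0.49, 2.192]
ft_force: [0.4, -0.6, 0.5]
opening: 0.0006
finger_force: 0.3
t 5.75 tcp in F mm [-137.3   19.3   16.7] force F [-0.4  0.   0.8] open 0.0006
time_s: 6.0
eef_pos: [0.6631, -0.0076, 0.0659]
tool_rot: [-3.14, -0.491, 2.191]
ft_force: [-0.6, -1.5, 3.0]
opening: 0.0007
finger_force: 1.6
t 6.0 tcp in F mm [-137.2   19.9   12.8] force F [0.6 1.4 3.1] open 0.0007
```

```bash
python3 -m jog '[{"delta_pos":[0,0,0.013],"turn":[0,0,0]},{"delta_pos":[0,0,0.01],"turn":[0,0,0]},{"delta_pos":[0,0,0],"turn":[0,0,0]}]'; python3 -c "from h import *;st()"
python3 -m jog '[{"delta_pos":[0,-0.02,0],"turn":[0,0,0]},{"delta_pos":[0,-0.02,0],"turn":[0,0,0]},{"delta_pos":[0,-0.02,0],"turn":[0,0,0]},{"delta_pos":[0,-0.02,0],"turn":[0,0,0]},{"delta_pos":[0,-0.02,0],"turn":[0,0,0]},{"delta_pos":[0,-0.02,0],"turn":[0,0,0]},{"delta_pos":[0,-0.02,0],"turn":[0,0,0]},{"delta_pos":[0,-0.02,0],"turn":[0,0,0]},{"delta_pos":[0,-0.02,0],"turn":[0,0,0]},{"delta_pos":[0,0,0],"turn":[0,0,0]}]';  python3 -c "from h import *;st()"
```

```text
time_s: 6.25
eef_pos: [0.6627, -0.0065, 0.0638]
tool_rot: [-3.141, -0.491, 2.191]
ft_force: [0.3, -2.9, 4.9]
opening: 0.0003
finger_force: 2.3
t 6.25 tcp in F mm [-137.2   19.6   10.5] force F [0.1 1.5 5.6] open 0.0003
time_s: 7.08
eef_pos: [0.6473, -0.0155, 0.0643]
tool_rot: [3.142, -0.494, 2.192]
ft_force: [-0.5, 1.5, 6.0]
opening: 0.0005
finger_force: 2.4
t 7.08 tcp in F mm [-135.6   37.4   10.2] force F [ 4.1 -0.5  4.6] open 0.0005
```

```bash
python3 -m jog '[{"delta_pos":[0,-0.02,0],"turn":[0,0,0]},{"delta_pos":[0,-0.02,0],"turn":[0,0,0]},{"delta_pos":[0,0,0],"turn":[0,0,0]}]';  python3 -c "from h import *;st()"
python3 -m jog '[{"delta_pos":[0,0,-0.1],"turn":[0,0,0]},{"delta_pos":[0,0,-0.3],"turn":[0,0,0]},{"delta_pos":[0,0,-0.3],"turn":[0,0,0]},{"delta_pos":[0,0,-0.3],"turn":[0,0,0]},{"delta_pos":[0,0,-0.3],"turn":[0,0,0]},{"delta_pos":[0,0,-0.1],"turn":[0,0,0]},{"delta_pos":[0,0,0],"turn":[0,0,0]}]' -1
python3 - <<'E'
from h import *
st();p=shoot("wrist","w3.png"); C=(cloud(p)-O)@F
P=C[(p["z_map"]>0)&(abs(C[...,2])<.012)&(C[...,0]>-.17)&(C[...,0]<.11)&(abs(C[...,1])<.06)]
q=P[(P[:,0]<-.125)&(P[:,1]>0)]; print("Lring",q.min(0)*1e3,q.max(0)*1e3)
for a in (-.105,-.095,.04,.045,.05,.06,.07,.08,.09):
    q=P[(P[:,0]>a)&(P[:,0]<a+.005)]; print(a,np.unique((q[:,1]*1e3).round()))
E
```

```text
time_s: 7.33
eef_pos: [0.6442, -0.0178, 0.0644]
tool_rot: [3.141, -0.494, 2.192]
ft_force: [-0.4, 1.4, 5.9]
opening: 0.0003
finger_force: 2.4
t 7.33 tcp in F mm [-135.6   41.2   10.3] force F [ 4.  -0.5  4.6] open 0.0003
time_s: 7.92
eef_pos: [0.6852, -0.0743, 0.1897]
tool_rot: [3.138, -0.486, 2.192]
ft_force: [0.8, -0.1, -0.1]
opening: 0.0436
finger_force: 0.0
t 7.92 tcp in F mm [-138.4   40.7  153.7] force F [-0.6 -0.6  0.2] open 0.0436
Lring [-144.2462498    27.38611345   -0.40304474] [-125.06951632   53.40078311    5.12913193]
-0.105 [-15. -14. -13. -12. -11. -10.  21.  22.  23.  24.  25.  26.  27.  28.
  29.  30.  31.  32.  33.]
-0.095 [-15. -14. -13. -12. -11. -10.  -9.  24.  25.  26.  27.  28.  29.  30.
  31.]
0.04 []
0.045 []
0.05 []
0.06 []
0.07 []
0.08 []
0.09 []
```

View pics/w3.png

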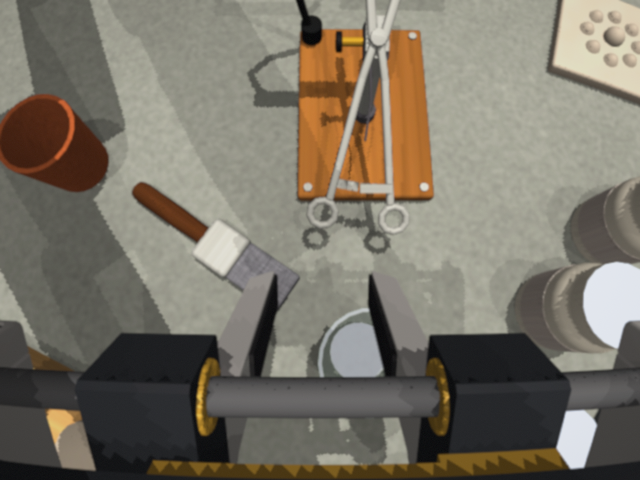

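```bash
cat >> h.py <<'E'
RD=tgtR(YAW)@R.from_euler('y',0).as_matrix()
_f=frame(YAW,0); RD=np.c_[_f[:,0],-_f[:,1],-_f[:,2]]
E
python3 - <<'E'
from h import *
p=shoot("side")
for q in ("stopper_mid","stopper_cone_mid","stopper_disc_mid"): print(spot(p,q,4),spot(p,q,4,viewer.search_frame))
plan([.464,-.2935,.17],RD)
E
```

```text
[(0.93, [0.4655, -0.2973, 0.0486]), (0.75, [0.393, -0.3669, 0.0396]), (0.64, [0.3816, -0.2934, 0.0353]), (0.61, [0.5059, -0.3826, 0.036])] [(0.89, [0.5083, -0.3885, 0.069]), (0.88, [0.3873, -0.2983, 0.0674]), (0.59, [0.4663, -0.3074, 0.079]), (0.59, [0.3946, -0.3717, 0.0682])]
[(0.75, [0.5298, -0.2798, 0.046]), (0.38, [0.6524, 0.0393, 0.0742])] [(0.55, [0.5327, -0.287, 0.0675])]
[(0.75, [0.6033, -0.2678, 0.0457])] [(0.91, [0.5991, -0.2732, 0.069])]
turn units [-0.0019 -0.3144  0.001 ] rows>= 3.9854348724816666
shift units before turn [-0.5437 -3.0651 -0.1084]
shift units after turn [-0.5368 -3.0644  0.1544]
```

Turn with the first rows, then translate.

```bash
python3 -m jog '[{"delta_pos":[0,0,-0.1],"turn":[0,-0.063,0]},{"delta_pos":[0,0,0],"turn":[0,-0.063,0]},{"delta_pos":[0,0,0],"turn":[0,-0.063,0]},{"delta_pos":[0,0,0],"turn":[0,-0.063,0]},{"delta_pos":[0,0,0],"turn":[0,-0.062,0]},{"delta_pos":[-0.06,-0.34,0],"turn":[0,0,0]},{"delta_pos":[-0.06,-0.34,0],"turn":[0,0,0]},{"delta_pos":[-0.06,-0.34,0],"turn":[0,0,0]},{"delta_pos":[-0.06,-0.34,0],"turn":[0,0,0]},{"delta_pos":[-0.06,-0.34,0],"turn":[0,0,0]},{"delta_pos":[-0.06,-0.34,0],"turn":[0,0,0]},{"delta_pos":[-0.06,-0.34,0],"turn":[0,0,0]},{"delta_pos":[-0.06,-0.34,0],"turn":[0,0,0]},{"delta_pos":[-0.06,-0.34,0],"turn":[0,0,0]},{"delta_pos":[0,0,0.1],"turn":[0,0,0]},{"delta_pos":[0,0,0.1],"turn":[0,0,0]},{"delta_pos":[0,0,0],"turn":[0,0,0]}]' -0.06
python3 - <<'E'
from h import *
p=shoot("wrist","w4.png")
print(spot(p,"stopper_mid",4),spot(p,"stopper_cone_mid"))
C=cloud(p); m=(p["z_map"]>0)&(C[...,2]>.065)&(C[...,2]<.1)&(np.hypot(C[...,0]-.465,C[...,1]+.294)<.03)
q=C[m]; print(m.sum(),q.min(0).round(4),q.max(0).round(4),((q.min(0)+q.max(0))/2).round(4),q[q[:,2].argmax()])
v,u=np.nonzero(m); print(u.mean(),v.mean())
plan([.4648,-.295,.17],RD); print(p["_st"]["joint_pos"].round(2))
E
```

```text
time_s: 9.73
eef_pos: [0.4672, -0.2969, 0.1733]
tool_rot: [-3.14, -0.003, 2.191]
ft_force: [0.0, 0.7, -0.9]
opening: 0.0499
finger_force: 0.0
[(0.68, [0.3805, -0.2928, 0.0375]), (0.67, [0.5033, -0.3823, 0.0375]), (0.66, [0.4686, -0.2944, 0.0438]), (0.66, [0.3903, -0.365, 0.037])] [(0.73, [0.5332, -0.2791, 0.0453])]
1437 [ 0.4545 -0.3114  0.0653] [ 0.4841 -0.2819  0.0837] [ 0.4693 -0.2966  0.0745] [ 0.46742808 -0.29718824  0.0837406 ]
324.6680584551148 239.95128740431454
turn units [-0.0005  0.0005  0.0022] rows>= 0.029637683424625128
shift units before turn [ 0.0438 -0.0224  0.0566]
shift units after turn [ 0.0437 -0.0226  0.0566]
[-0.72  0.21  1.64 -0.    1.3  -1.34]
```

View pics/w4.png

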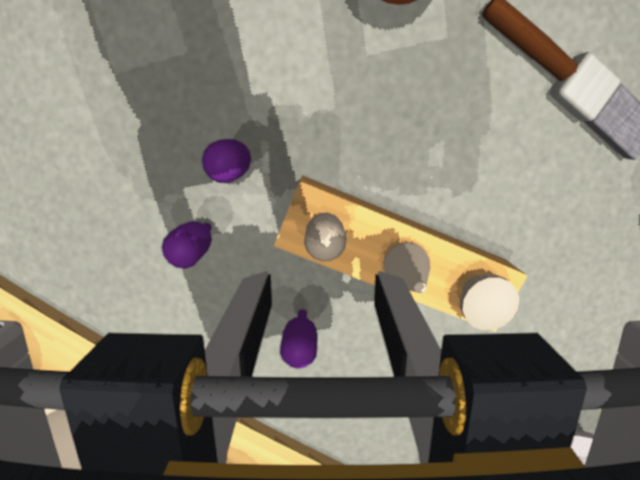

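```bash
python3 -c "
from h import *
plan([.469,-.2963,.059],RD)"
```

```text
turn units [-0.0005  0.0005  0.0022] rows>= 0.029637683424625128
shift units before turn [0.0096 0.0049 1.1666]
shift units after turn [0.0087 0.004  1.1666]
```

```bash
python3 -m jog '[{"delta_pos":[0.009,0.004,0.23],"turn":[0,0,0]},{"delta_pos":[0,0,0.23],"turn":[0,0,0]},{"delta_pos":[0,0,0.23],"turn":[0,0,0]},{"delta_pos":[0,0,0.23],"turn":[0,0,0]},{"delta_pos":[0,0,0.15],"turn":[0,0,0]},{"delta_pos":[0,0,0.08],"turn":[0,0,0]},{"delta_pos":[0,0,0],"turn":[0,0,0]},{"delta_pos":[0,0,0],"turn":[0,0,0]}]'; python3 -c "
from h import *
plan([.469,-.2963,.059],RD);print(readout.state()['ft_force'])"
```

```text
time_s: 10.55
eef_pos: [0.4692, -0.2975, 0.0616]
tool_rot: [-3.141, 0.002, 2.193]
ft_force: [-0.2, -0.6, -0.0]
opening: 0.0503
finger_force: 0.0
turn units [-0.0004  0.0015  0.0018] rows>= 0.029956383400058836
shift units before turn [0.0113 0.0055 0.0257]
shift units after turn [0.0112 0.0055 0.0257]
[-0.21992297 -0.63110084 -0.01121385]
```

```bash
python3 -m jog '[{"delta_pos":[0.01,0.005,0.02],"turn":[0,0,0]},{"delta_pos":[0,0,0],"turn":[0,0,0]}]'; python3 -m jog '[{"delta_pos":[0,0,0],"turn":[0,0,0]},{"delta_pos":[0,0,0],"turn":[0,0,0]},{"delta_pos":[0,0,0],"turn":[0,0,0]},{"delta_pos":[0,0,0],"turn":[0,0,0]},{"delta_pos":[0,0,0],"turn":[0,0,0]},{"delta_pos":[0,0,0],"turn":[0,0,0]},{"delta_pos":[0,0,0],"turn":[0,0,0]}]' 1
python3 -c "
from h import *
plan([.469,-.2963,.059],RD)"
```

```text
time_s: 10.72
eef_pos: [0.4692, -0.2971, 0.0604]
tool_rot: [-3.141, 0.004, 2.192]
ft_force: [-0.7, -0.0, -0.2]
opening: 0.05
finger_force: 0.0
time_s: 11.3
eef_pos: [0.4685, -0.297, 0.0597]
tool_rot: [-3.141, 0.003, 2.192]
ft_force: [-0.4, 0.7, 4.0]
opening: 0.0292
finger_force: 30.0
turn units [-0.0004  0.0017  0.001 ] rows>= 0.025289983532054396
shift units before turn [0.0026 0.008  0.007 ]
shift units after turn [0.0026 0.008  0.0071]
```

```bash
python3 -m jog '[{"delta_pos":[0,0,-0.1],"turn":[0,0,0]},{"delta_pos":[0,0,-0.2],"turn":[0,0,0]},{"delta_pos":[0,0,-0.25],"turn":[0,0,0]},{"delta_pos":[0,0,-0.25],"turn":[0,0,0]},{"delta_pos":[0,0,-0.25],"turn":[0,0,0]},{"delta_pos":[0,0,-0.25],"turn":[0,0,0]},{"delta_pos":[0,0,-0.25],"turn":[0,0,0]},{"delta_pos":[0,0,-0.25],"turn":[0,0,0]},{"delta_pos":[0,0,0],"turn":[0,0.05,0]},{"delta_pos":[0,0,0],"turn":[0,0.05,0]},{"delta_pos":[0,0,0],"turn":[0,0.05,0]},{"delta_pos":[0,0,0],"turn":[0,0.05,0]},{"delta_pos":[0,0,0],"turn":[0,0.05,0]},{"delta_pos":[0,0,0],"turn":[0,0.06,0]},{"delta_pos":[0,0,0],"turn":[0,0,0]}]'
python3 - <<'E'
from h import *
st(); 
p=shoot("side"); 
for n in ("jaw_slot","fixed_jaw","stopper_mid","lamp_bar"): print(n,[(a,(inF(b)*1e3).round(1)) for a,b in spot(p,n)])
q=shoot("top")
for n in ("jaw_slot","fixed_jaw","lamp_bar","pivot"): print(n,[(a,(inF(b)*1e3).round(1)) for a,b in spot(q,n)])
print("cam",inF(p["_T"][:3,3]),inF(q["_T"][:3,3]))
go(.070,-.005,.125)
E
```

```text
time_s: 12.55
eef_pos: [0.4679, -0.2976, 0.2353]
tool_rot: [-3.139, -0.492, 2.189]
ft_force: [0.1, -0.4, -2.4]
opening: 0.0296
finger_force: 30.0
t 12.55 tcp in F mm [-166.1  347.3  220. ] force F [-1.4  0.2 -1.9] open 0.0296
jaw_slot [(0.75, array([-281.2,  282.4,   57.8]))]
fixed_jaw [(0.31, array([170.9,  12.8, 160.5]))]
stopper_mid [(0.75, array([-270.3,  448.5,   49.2])), (0.68, array([-340.7,  363.8,   86. ]))]
lamp_bar [(0.68, array([173.3,  12.7, 162.1]))]
jaw_slot [(0.76, array([76.5, -7.7,  3.3]))]
fixed_jaw [(0.74, array([72.8,  2.2,  2.4]))]
lamp_bar [(0.66, array([170.5,   8.8, 162.1]))]
pivot [(0.64, array([-0.2,  0.6,  0.4]))]
cam [-0.21556801  0.5331773   0.87137372] [0.59609665 0.24869275 1.17046783]
turn units [-0.0009  0.0036  0.001 ] rows>= 0.04879425896154206
shift units before turn [2.328  3.5165 0.9708]
shift units after turn [2.3277 3.5116 0.989 ]
```

```bash
python3 -m jog '[{"delta_pos":[0.1,0.35,0],"turn":[0,0,0]},{"delta_pos":[0.1,0.35,0],"turn":[0,0,0]},{"delta_pos":[0.1,0.35,0],"turn":[0,0,0]},{"delta_pos":[0.1,0.35,0],"turn":[0,0,0]},{"delta_pos":[0.1,0.35,0],"turn":[0,0,0]},{"delta_pos":[0.1,0.35,0],"turn":[0,0,0]},{"delta_pos":[0.1,0.35,0],"turn":[0,0,0]},{"delta_pos":[0.1,0.35,0],"turn":[0,0,0]},{"delta_pos":[0.1,0.35,0],"turn":[0,0,0]},{"delta_pos":[0.1,0.35,0],"turn":[0,0,0]},{"delta_pos":[0.2,0,0.1],"turn":[0,0,0]},{"delta_pos":[0.2,0,0.1],"turn":[0,0,0]},{"delta_pos":[0.2,0,0.1],"turn":[0,0,0]},{"delta_pos":[0.1,0,0.1],"turn":[0,0,0]},{"delta_pos":[0,0,0],"turn":[0,0,0]},{"delta_pos":[0,0,0],"turn":[0,0,0]}]'
python3 - <<'E'
from h import *
p=shoot("wrist","w5.png"); s=st()
for n in ("jaw_slot","fixed_jaw","stopper_mid","pivot","lamp_bar"): print(n,[(a,(inF(b)*1e3).round(1)) for a,b in spot(p,n)])
C=(cloud(p)-O)@F; P=C[(p["z_map"]>0)&(abs(C[...,2])<.012)&(abs(C[...,1])<.05)]
for a in np.arange(.04,.1,.01):
    q=P[(P[:,0]>a)&(P[:,0]<a+.005)]; print(a.round(2),np.unique((q[:,1]*1e3).round()),(q[:,2].mean()*1e3).round(1))
go(.070,-.0055,.085)
E
```

```text
time_s: 14.38
eef_pos: [0.6541, 0.0453, 0.2832]
tool_rot: [-3.141, -0.484, 2.192]
ft_force: [0.6, 0.5, -1.0]
opening: 0.0294
finger_force: 30.0
t 14.43 tcp in F mm [  6.6  -3.3 182.4] force F [-0.8 -0.3 -0.3] open 0.0294
jaw_slot [(0.98, array([71. , -2.8,  3.7]))]
fixed_jaw [(0.76, array([74.7,  3.9,  6. ]))]
stopper_mid [(0.9, array([  6.2,  -1.8, 163.7]))]
pivot [(0.72, array([ 1. , -2.1,  3.6]))]
lamp_bar [(0.37, array([-236.3,    5. ,   47.2]))]
0.04 [-18. -17. -16. -15. -14. -13. -12. -11.   2.   3.   4.   5.   6.   7.
   8.] 3.6
0.05 [-19. -18. -17. -16. -15. -14. -13. -12. -11.   2.   3.   4.   5.   6.
   7.   8.   9.] 4.2
0.06 [-20. -19. -18. -17. -16. -15. -14. -13. -12.   2.   3.   4.   5.   6.
   7.   8.   9.] 4.2
0.07 [-20. -19. -18. -17. -16. -15. -14. -13.   2.   3.   4.   5.   6.   7.
   8.   9.] 4.1
0.08 [-21. -20. -19. -18. -17. -16. -15. -14.   2.   3.   4.   5.   6.   7.
   8.   9.  10.] 3.9
0.09 [-23. -22. -21. -20. -19. -18. -17. -16. -15.   2.   3.   4.   5.   6.
   7.   8.   9.  10.] 4.1
turn units [-0.0005  0.0025 -0.0001] rows>= 0.032279469577541055
shift units before turn [0.6472 0.0237 0.9706]
shift units after turn [0.6434 0.0229 0.9732]
```

View pics/w5.png

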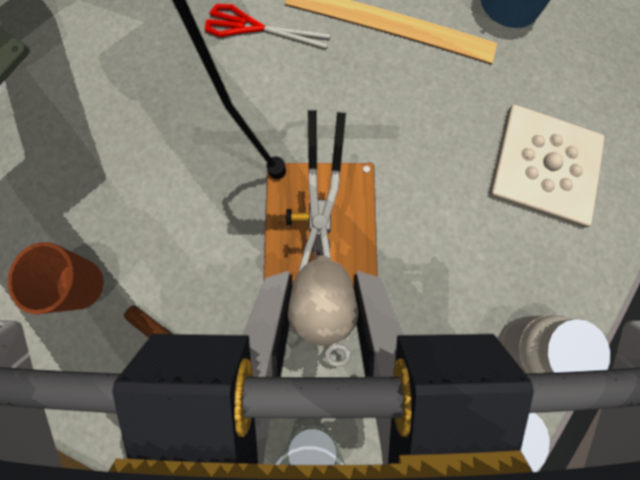

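```bash
python3 -m jog '[{"delta_pos":[0.16,0.004,0],"turn":[0,0,0]},{"delta_pos":[0.16,0.004,0],"turn":[0,0,0]},{"delta_pos":[0.16,0.004,0],"turn":[0,0,0]},{"delta_pos":[0.16,0.004,0.1],"turn":[0,0,0]},{"delta_pos":[0,0,0.25],"turn":[0,0,0]},{"delta_pos":[0,0,0.25],"turn":[0,0,0]},{"delta_pos":[0,0,0.25],"turn":[0,0,0]},{"delta_pos":[0,0,0.2],"turn":[0,0,0]},{"delta_pos":[0,0,0],"turn":[0,0,0]},{"delta_pos":[0,0,0],"turn":[0,0,0]}]'
python3 - <<'E'
from h import *
p=shoot("wrist"); s=st()
for n in ("jaw_slot","stopper_mid"): print(n,[(a,(inF(b)*1e3).round(1)) for a,b in spot(p,n)])
C=(cloud(p)-O)@F; ok=p["z_map"]>0
P=C[ok&(abs(C[...,2])<.012)&(abs(C[...,1])<.05)]
for a in np.arange(.04,.1,.01):
    q=P[(P[:,0]>a)&(P[:,0]<a+.005)]; print(a.round(2),np.unique((q[:,1]*1e3).round()))
H=C[ok&(C[...,2]>.02)&(abs(C[...,0]-.07)<.02)&(abs(C[...,1])<.02)]; print(len(H),H.min(0),H.max(0))
N=C[ok&(C[...,2]>.0)&(C[...,1]>.03)&(C[...,0]>.08)]; print(len(N)); 
for z in np.arange(0,.2,.02):
    q=N[(N[:,2]>z)&(N[:,2]<z+.02)]
    if len(q): print(z.round(2),q.min(0).round(3),q.max(0).round(3))
go(.070,-.005,.025)
E
```

```text
time_s: 15.52
eef_pos: [0.593, 0.133, 0.2202]
tool_rot: [-3.14, -0.486, 2.193]
ft_force: [-0.0, 0.3, -0.4]
opening: 0.0293
finger_force: 30.0
t 15.57 tcp in F mm [71.6 -5.4 77.9] force F [-0.5 -0.7  0.3] open 0.0292
jaw_slot [(0.77, array([73.9, -3.2,  2.6]))]
stopper_mid [(0.88, array([72.1, -3.9, 60.8]))]
0.04 []
0.05 []
0.06 [-20. -19. -18. -17. -16. -12.   4.   6.   7.   8.   9.]
0.07 [-21. -20. -19. -18. -17. -16. -15. -14. -13.   2.   3.   4.   5.   6.
   7.   8.   9.]
0.08 [-22. -21. -20. -19. -18. -17. -16. -15. -14.   2.   3.   4.   5.   6.
   7.   8.   9.]
0.09 [-23. -22. -21. -20. -19. -18. -17. -16. -15. -14.   2.   3.   4.   5.
   6.   7.   8.   9.  10.]
9820 [ 0.05817007 -0.01999997  0.0226328 ] [0.08999968 0.01999529 0.18751675]
18311
0.0 [0.106 0.076 0.   ] [0.123 0.083 0.02 ]
0.02 [0.117 0.077 0.02 ] [0.133 0.084 0.04 ]
0.04 [0.128 0.077 0.04 ] [0.146 0.085 0.06 ]
0.06 [0.138 0.078 0.06 ] [0.157 0.085 0.08 ]
0.08 [0.149 0.078 0.08 ] [0.168 0.086 0.1  ]
0.1 [0.16  0.075 0.1  ] [0.176 0.086 0.12 ]
0.12 [0.168 0.073 0.12 ] [0.176 0.082 0.135]
0.14 [0.095 0.068 0.159] [0.105 0.069 0.16 ]
0.16 [0.08 0.03 0.16] [0.171 0.072 0.18 ]
0.18 [0.088 0.03  0.18 ] [0.107 0.051 0.197]
turn units [0.0009 0.0041 0.0016] rows>= 0.05702368868257252
shift units before turn [-0.0036 -0.0093  0.5421]
shift units after turn [-0.0071 -0.0085  0.5421]
```

```bash
python3 -m jog '[{"delta_pos":[0,0,0.08],"turn":[0,0,0]},{"delta_pos":[0,0,0.08],"turn":[0,0,0]},{"delta_pos":[0,0,0.08],"turn":[0,0,0]},{"delta_pos":[0,0,0.08],"turn":[0,0,0]},{"delta_pos":[0,0,0],"turn":[0,0,0]}]';python3 -c "from h import *;st()"; python3 -m jog '[{"delta_pos":[0,0,0.06],"turn":[0,0,0]},{"delta_pos":[0,0,0.06],"turn":[0,0,0]},{"delta_pos":[0,0,0.03],"turn":[0,0,0]},{"delta_pos":[0,0,0],"turn":[0,0,0]}]';python3 -c "from h import *;st()"
```

```text
time_s: 16.08
eef_pos: [0.5837, 0.1444, 0.189]
tool_rot: [-3.137, -0.488, 2.19]
ft_force: [-0.1, 0.0, -0.7]
opening: 0.0293
finger_force: 30.0
t 16.08 tcp in F mm [70.5 -3.6 41.8] force F [-0.3  0.1 -0.6] open 0.0293
time_s: 16.42
eef_pos: [0.5807, 0.1497, 0.1772]
tool_rot: [-3.139, -0.486, 2.191]
ft_force: [0.9, -0.5, -0.6]
opening: 0.0295
finger_force: 30.0
t 16.42 tcp in F mm [70.3 -4.3 28.5] force F [-1.1 -0.4 -0.1] open 0.0295
```

Now feel for the seat.

```bash
python3 -m jog '[{"delta_pos":[0,0,0.015],"turn":[0,0,0]},{"delta_pos":[0,0,0.015],"turn":[0,0,0]},{"delta_pos":[0,0,0],"turn":[0,0,0]}]';python3 -c "from h import *;st()"; python3 -m jog '[{"delta_pos":[0,0,0.01],"turn":[0,0,0]},{"delta_pos":[0,0,0],"turn":[0,0,0]}]';python3 -c "from h import *;st()"
```

```text
time_s: 16.67
eef_pos: [0.5807, 0.1506, 0.1755]
tool_rot: [-3.141, -0.485, 2.192]
ft_force: [0.3, 1.1, -1.3]
opening: 0.0291
finger_force: 30.0
t 16.67 tcp in F mm [70.2 -4.8 26.7] force F [ 0.  -0.9 -1.4] open 0.0291
time_s: 16.83
eef_pos: [0.5804, 0.1509, 0.1746]
tool_rot: [-3.141, -0.485, 2.192]
ft_force: [-0.1, 0.1, -1.2]
opening: 0.0293
finger_force: 30.0
t 16.83 tcp in F mm [70.1 -4.8 25.7] force F [-0.4  0.1 -1.2] open 0.0293
```

```bash
python3 -m jog '[{"delta_pos":[0,0,0.01],"turn":[0,0,0]},{"delta_pos":[0,0,0],"turn":[0,0,0]}]';python3 -c "from h import *;st()"; python3 -m jog '[{"delta_pos":[0,0,0.01],"turn":[0,0,0]},{"delta_pos":[0,0,0],"turn":[0,0,0]}]';python3 -c "from h import *;st()"
```

```text
time_s: 17.0
eef_pos: [0.58, 0.1513, 0.1736]
tool_rot: [-3.141, -0.485, 2.192]
ft_force: [-0.2, 0.5, -0.6]
opening: 0.0291
finger_force: 30.0
t 17.0 tcp in F mm [70.2 -4.7 24.6] force F [ 0.2 -0.1 -0.7] open 0.0291
time_s: 17.17
eef_pos: [0.58, 0.1516, 0.173]
tool_rot: [-3.141, -0.485, 2.192]
ft_force: [0.7, -0.5, -0.5]
opening: 0.0294
finger_force: 30.0
t 17.17 tcp in F mm [70.1 -4.8 23.9] force F [-0.9 -0.3 -0. ] open 0.0294
```

```bash
for i in 1; do python3 -m jog '[{"delta_pos":[0,0,0.01],"turn":[0,0,0]},{"delta_pos":[0,0,0],"turn":[0,0,0]}]';python3 -c "from h import *;st()"; done; python3 -m jog '[{"delta_pos":[0,0,0.01],"turn":[0,0,0]},{"delta_pos":[0,0,0],"turn":[0,0,0]}]';python3 -c "
from h import *
st();p=shoot('side','s2.png'); cv2.imwrite('pics/s2c.png',cv2.resize(p['frame'][100:300,220:420,::-1],(600,600)))
print([(a,(inF(b)*1e3).round(1)) for a,b in spot(p,'stopper_mid',4)])"
```

```text
time_s: 17.33
eef_pos: [0.58, 0.1516, 0.173]
tool_rot: [-3.141, -0.484, 2.192]
ft_force: [-0.4, -1.5, 4.4]
opening: 0.0295
finger_force: 30.0
t 17.33 tcp in F mm [70.1 -4.9 23.8] force F [1.2 1.2 4.4] open 0.0295
time_s: 17.5
eef_pos: [0.58, 0.1516, 0.1729]
tool_rot: [3.141, -0.483, 2.192]
ft_force: [0.1, -4.4, 7.8]
opening: 0.0297
finger_force: 30.0
t 17.5 tcp in F mm [70.  -4.9 23.8] force F [0.5 2.5 8.6] open 0.0297
[(0.86, array([-269.5,  450.8,   48.6])), (0.81, array([-341.4,  365.8,   84.7])), (0.67, array([-210.3,  417.6,   19.6])), (0.59, array([71.3, -3.2,  9.3]))]
```

View pics/s2c.png

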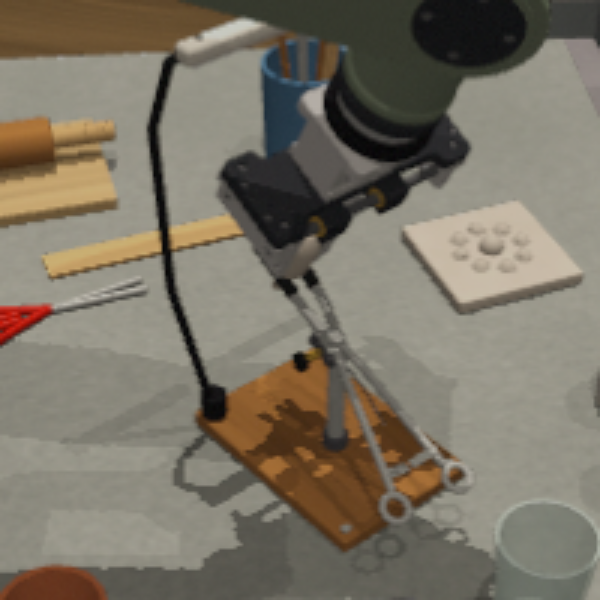

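```bash
python3 -m jog '[{"delta_pos":[0,0,-0.015],"turn":[0,0,0]},{"delta_pos":[0,0,0],"turn":[0,0,0]}]';python3 -c "from h import *;st()"; python3 -m jog '[{"delta_pos":[0,0,0],"turn":[0,0,0]},{"delta_pos":[0,0,0],"turn":[0,0,0]},{"delta_pos":[0,0,0],"turn":[0,0,0]},{"delta_pos":[0,0,0],"turn":[0,0,0]},{"delta_pos":[0,0,0],"turn":[0,0,0]}]' -0.2; python3 -m jog '[{"delta_pos":[0,0,-0.05],"turn":[0,0,0]},{"delta_pos":[0,0,-0.1],"turn":[0,0,0]},{"delta_pos":[0,0,-0.2],"turn":[0,0,0]},{"delta_pos":[0,0,-0.25],"turn":[0,0,0]},{"delta_pos":[0,0,-0.25],"turn":[0,0,0]},{"delta_pos":[-0.2,0,-0.2],"turn":[0,0,0]},{"delta_pos":[-0.3,0,0],"turn":[0,0,0]},{"delta_pos":[-0.3,0,0],"turn":[0,0,0]},{"delta_pos":[-0.2,0,0],"turn":[0,0,0]},{"delta_pos":[0,0,0],"turn":[0,0,0]}]'
python3 - <<'E'
from h import *
st();p=shoot('wrist',"w6.png")
print([(a,(inF(b)*1e3).round(1)) for a,b in spot(p,'stopper_mid',4)])
C=(cloud(p)-O)@F; ok=p["z_map"]>0
for lo,hi in ((.012,.034),(.030,.036),(.036,.05)):
    H=C[ok&(C[...,2]>lo)&(C[...,2]<hi)&(abs(C[...,0]-.07)<.03)&(abs(C[...,1])<.03)]
    if len(H): print(len(H),H.min(0),H.max(0))
P=C[ok&(abs(C[...,2])<.012)]
for a in np.arange(-.13,-.08,.005):
    q=P[(P[:,0]>a)&(P[:,0]<a+.003)]; q=q[abs(q[:,1])<.06]; print(a.round(3),np.unique((q[:,1]*1e3).round()), (q[:,2].max()*1e3).round(1) if len(q) else 0)
E
```

```text
time_s: 17.77
eef_pos: [0.5801, 0.1517, 0.1729]
tool_rot: [3.141, -0.484, 2.192]
ft_force: [0.2, -3.1, 3.1]
opening: 0.0292
finger_force: 30.0
t 17.77 tcp in F mm [70.  -5.  23.9] force F [-0.9  1.7  3.9] open 0.0292
time_s: 18.18
eef_pos: [0.5793, 0.1521, 0.1719]
tool_rot: [-3.14, -0.486, 2.191]
ft_force: [-0.4, -0.4, -0.8]
opening: 0.0558
finger_force: 0.0
time_s: 19.02
eef_pos: [0.6605, 0.0364, 0.2161]
tool_rot: [-3.138, -0.486, 2.186]
ft_force: [-0.1, -0.3, -0.5]
opening: 0.0565
finger_force: 0.0
t 19.02 tcp in F mm [-33.7  -3.5 128. ] force F [-0.4  0.2 -0.4] open 0.0565
[(0.6, array([70.4, -5.4,  8.2]))]
45 [ 0.05490301 -0.01568724  0.01204999] [0.06201365 0.00729908 0.0339541 ]
43 [ 0.05502068 -0.02040302  0.03040089] [0.08442899 0.00907145 0.03598468]
1894 [ 0.05498373 -0.02029902  0.03601343] [0.08437574 0.00960808 0.04799339]
-0.13 [-29. -28. -27. -26. -25. -24. -23. -22. -21. -20. -19. -18. -17. -16.
 -15. -14. -13. -12. -11. -10.  -9.  -8.  28.  29.  30.  31.  32.  33.
  46.  47.  48.  49.  50.  51.  52.] 4.3
-0.125 [-25. -24. -23. -22. -21. -20. -19. -18. -17. -16. -15. 
[... 507 characters left out ...]
-11. -10.  -9.  -8.  -7.  -6.  -5.  -4.  -3.
  -2.  -1.   0.   1.   2.   3.   4.   5.   6.   7.   8.   9.  10.  11.
  12.  13.  14.  15.  16.  17.  18.  19.  20.  21.  22.  23.  24.  25.
  26.  27.  28.  29.  30.  31.  32.  33.  34.  35.] 7.8
-0.105 [-16. -15. -14. -13. -12. -11. -10.  16.  17.  18.  19.  20.  21.  22.
  23.  24.  25.  26.  27.  28.  29.  30.  31.  32.  33.] 4.7
-0.1 [-15. -14. -13. -12. -11. -10.  -9.  26.  27.  28.  29.  30.  31.  32.] 4.4
-0.095 [-15. -14. -13. -12. -11. -10.  -9.  25.  26.  27.  28.  29.  30.] 5.0
-0.09 [-14. -13. -12. -11. -10.  -9.  24.  25.  26.  27.  28.  29.  30.] 4.5
-0.085 [-14. -13. -12. -11. -10.  -9.  22.  23.  24.  25.  26.  27.  28.  29.] 4.2
```

View pics/w6.png

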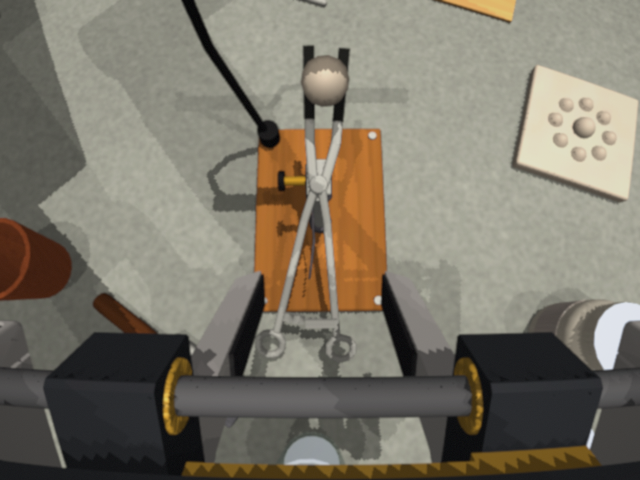

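```bash
python3 -m jog '[{"delta_pos":[-0.2,-0.015,0],"turn":[0,0,0]},{"delta_pos":[-0.2,-0.015,0],"turn":[0,0,0]},{"delta_pos":[-0.2,-0.015,0],"turn":[0,0,0]},{"delta_pos":[0,0,0.2],"turn":[0,0,0]},{"delta_pos":[0,0,0.2],"turn":[0,0,0]},{"delta_pos":[0,0,0.2],"turn":[0,0,0]},{"delta_pos":[0,0,0.1],"turn":[0,0,0]},{"delta_pos":[0,0,0.1],"turn":[0,0,0]},{"delta_pos":[0,0,0],"turn":[0,0,0]},{"delta_pos":[0,0,0],"turn":[0,0,0]}]' -0.7; python3 -c "
from h import *
st();go(-.095,.001,-.003);p=shoot('wrist');print([(a,(inF(b)*1e3).round(1)) for a,b in spot(p,'squeeze_point',4)+spot(p,'stopper_mid',1)])"
```

```text
time_s: 19.95
eef_pos: [0.6653, 0.0252, 0.1208]
tool_rot: [-3.141, -0.485, 2.193]
ft_force: [-0.1, 0.8, -0.2]
opening: 0.0798
finger_force: 0.0
t 19.95 tcp in F mm [-89.   -0.9  49.3] force F [ 0.5 -0.3 -0.5] open 0.0798
turn units [-0.0009  0.0026  0.0013] rows>= 0.0389902824260544
shift units before turn [-0.0578 -0.0182  0.5236]
shift units after turn [-0.06   -0.0188  0.5233]
[(0.54, array([-130.4,   42.5,   -2.7]))]
```

```bash
python3 -m jog '[{"delta_pos":[-0.05,-0.02,0.1],"turn":[0,0,0]},{"delta_pos":[0,0,0.1],"turn":[0,0,0]},{"delta_pos":[0,0,0.1],"turn":[0,0,0]},{"delta_pos":[0,0,0.1],"turn":[0,0,0]},{"delta_pos":[0,0,0.1],"turn":[0,0,0]},{"delta_pos":[0,0,0.02],"turn":[0,0,0]},{"delta_pos":[0,0,0],"turn":[0,0,0]},{"delta_pos":[0,0,0],"turn":[0,0,0]}]'; python3 -c "
from h import *
st()"; python3 -m jog '[{"delta_pos":[0,0,0],"turn":[0,0,0]},{"delta_pos":[0,0,0],"turn":[0,0,0]},{"delta_pos":[0,0,0],"turn":[0,0,0]},{"delta_pos":[0,0,0],"turn":[0,0,0]}]' 0.15; python3 -c "
from h import *
st()"
```

```text
time_s: 20.77
eef_pos: [0.6519, 0.0398, 0.0715]
tool_rot: [-3.141, -0.485, 2.192]
ft_force: [-0.2, -0.8, 0.5]
opening: 0.0796
finger_force: 0.0
t 20.77 tcp in F mm [-94.9   1.5  -3.4] force F [-0.2  0.6  0.6] open 0.0796
time_s: 21.1
eef_pos: [0.6521, 0.0389, 0.0719]
tool_rot: [-3.14, -0.484, 2.191]
ft_force: [-1.1, -1.6, -0.1]
opening: 0.0567
finger_force: 0.7
t 21.1 tcp in F mm [-95.4   1.9  -2.6] force F [-0.6  1.8  0.2] open 0.0567
```

```bash
python3 -m jog '[{"delta_pos":[0,0,0],"turn":[0,0,0]},{"delta_pos":[0,0,0],"turn":[0,0,0]},{"delta_pos":[0,0,0],"turn":[0,0,0]},{"delta_pos":[0,0,0],"turn":[0,0,0]},{"delta_pos":[0,0,0],"turn":[0,0,0]},{"delta_pos":[0,0,0],"turn":[0,0,0]},{"delta_pos":[0,0,0],"turn":[0,0,0]},{"delta_pos":[0,0,0],"turn":[0,0,0]}]' 0.36; python3 -c "
from h import *
st()"; python3 -m jog '[{"delta_pos":[0,0,0],"turn":[0,0,0]},{"delta_pos":[0,0,0],"turn":[0,0,0]},{"delta_pos":[0,0,0],"turn":[0,0,0]},{"delta_pos":[0,0,0],"turn":[0,0,0]}]' 0.45; python3 -c "
from h import *
st()"
```

```text
time_s: 21.77
eef_pos: [0.6512, 0.0386, 0.0702]
tool_rot: [-3.138, -0.485, 2.19]
ft_force: [-3.0, -4.2, -5.4]
opening: 0.0354
finger_force: 29.5
t 21.77 tcp in F mm [-95.9   2.8  -4.3] force F [-4.   4.9 -4. ] open 0.0354
time_s: 22.1
eef_pos: [0.6511, 0.0386, 0.0701]
tool_rot: [-3.138, -0.485, 2.19]
ft_force: [-3.0, -4.0, -4.8]
opening: 0.0353
finger_force: 29.5
t 22.1 tcp in F mm [-95.9   2.9  -4.3] force F [-3.6  4.8 -3.6] open 0.0353
```

```bash
python3 - <<'E'
from h import *
p=shoot('wrist',"w7.png"); C=(cloud(p)-O)@F; ok=p["z_map"]>0
P=C[ok&(abs(C[...,2])<.012)&(abs(C[...,1])<.06)]
def runs(v):
    v=np.unique((v*1e3).round()); return [(a[0],a[-1]) for a in np.split(v,np.where(np.diff(v)>1)[0]+1)] if len(v) else []
for a in np.arange(-.15,.1,.01):
    q=P[(P[:,0]>a)&(P[:,0]<a+.003)]; print(a.round(3),runs(q[:,1]))
H=C[ok&(C[...,2]>.034)&(C[...,2]<.05)&(abs(C[...,0]-.07)<.03)&(abs(C[...,1])<.03)]
if len(H): print(H.min(0),H.max(0))
p=shoot('side'); 
for n in ('stopper_mid','loose_ring'): print([(a,(inF(b)*1e3).round(1)) for a,b in spot(p,n,4)])
C=(cloud(p)-O)@F; P=C[(p["z_map"]>0)&(abs(C[...,2])<.012)&(abs(C[...,1])<.06)]
for a in np.arange(-.15,-.02,.01):
    q=P[(P[:,0]>a)&(P[:,0]<a+.003)]; print(a.round(3),runs(q[:,1]))
E
```

```text
-0.15 []
-0.14 []
-0.13 [(np.float64(-20.0), np.float64(-7.0)), (np.float64(14.0), np.float64(22.0)), (np.float64(24.0), np.float64(24.0))]
-0.12 [(np.float64(-17.0), np.float64(-11.0)), (np.float64(18.0), np.float64(23.0))]
-0.11 [(np.float64(-16.0), np.float64(21.0))]
-0.1 [(np.float64(-16.0), np.float64(-10.0)), (np.float64(15.0), np.float64(20.0))]
-0.09 [(np.float64(-26.0), np.float64(-26.0)), (np.float64(-17.0), np.float64(-9.0)), (np.float64(13.0), np.float64(22.0)), (np.float64(32.0), np.float64(32.0))]
-0.08 [(np.float64(-14.0), np.float64(-8.0)), (np.float64(12.0), np.float64(18.0))]
-0.07 [(np.float64(-13.0), np.float64(-7.0)), (np.float64(-2.0), np.float64(-0.0)), (np.float64(10.0), np.float64(16.0))]
-0.06 [(np.float64(-12.0), np.float64(-6.0)), (np.float64(-2.0), np.float64(-0.0)), (np.float64(9.0), np.float64(15.0))]
-0.05 [(np.float64(-11.0), np.float64(-5.0)), (np.float64(-2.0), np.float64(-1.0)), (np.float64(7.0), np.float64(13.0))]
-0.04 [(np.float64(-11.0), np.float64(-5.0)), (np.float64(-2.0), np.float64(-0.0)), (np.float64(6.0), np.float64(12.0))]
-0.03 [(np.flo
[... 1565 characters left out ...]
t64(-12.0)), (np.float64(-10.0), np.float64(-10.0)), (np.float64(17.0), np.float64(19.0)), (np.float64(21.0), np.float64(22.0)), (np.float64(25.0), np.float64(25.0)), (np.float64(28.0), np.float64(28.0)), (np.float64(30.0), np.float64(32.0)), (np.float64(35.0), np.float64(35.0))]
-0.12 []
-0.11 []
-0.1 [(np.float64(32.0), np.float64(32.0))]
-0.09 []
-0.08 []
-0.07 []
-0.06 []
-0.05 []
-0.04 [(np.float64(-6.0), np.float64(-6.0)), (np.float64(-3.0), np.float64(-3.0)), (np.float64(4.0), np.float64(4.0))]
-0.03 [(np.float64(-6.0), np.float64(-6.0)), (np.float64(-3.0), np.float64(-3.0)), (np.float64(-1.0), np.float64(-1.0)), (np.float64(6.0), np.float64(6.0)), (np.float64(9.0), np.float64(10.0))]
```

View pics/w7.png

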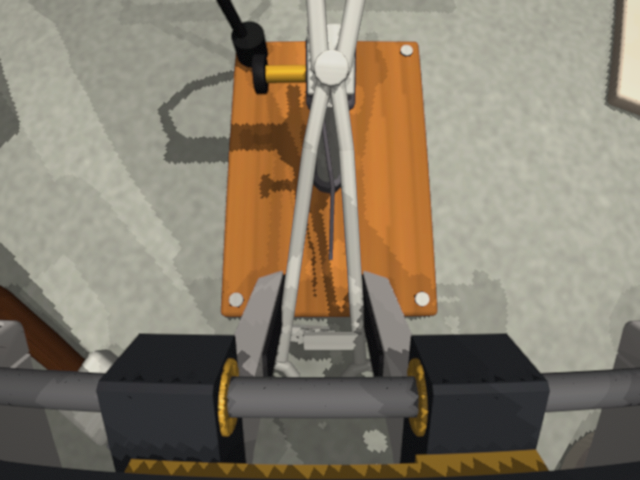

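```bash
python3 -m jog '[{"delta_pos":[0,0,0],"turn":[0,0,0]},{"delta_pos":[0,0,0],"turn":[0,0,0]},{"delta_pos":[0,0,0],"turn":[0,0,0]}]' 1; python3 -c "
from h import *
st()"; python3 -m jog '[{"delta_pos":[0,0.01,0],"turn":[0,0,0]},{"delta_pos":[0,0.01,0],"turn":[0,0,0]},{"delta_pos":[0,0.01,0],"turn":[0,0,0]},{"delta_pos":[0,0,0],"turn":[0,0,0]},{"delta_pos":[0,0,0],"turn":[0,0,0]}]'; python3 -c "
from h import *
s=st(); print((F.T@s['moment']).round(2))"
```

```text
time_s: 22.55
eef_pos: [0.6511, 0.0386, 0.0701]
tool_rot: [-3.138, -0.485, 2.19]
ft_force: [-2.3, -4.9, -5.4]
opening: 0.0358
finger_force: 29.5
t 22.55 tcp in F mm [-95.9   2.9  -4.3] force F [-4.9  4.7 -3.5] open 0.0358
time_s: 22.97
eef_pos: [0.6515, 0.0408, 0.0697]
tool_rot: [-3.134, -0.489, 2.189]
ft_force: [-6.0, -3.4, -5.4]
opening: 0.0322
finger_force: 29.7
t 22.97 tcp in F mm [-94.8   1.3  -5.5] force F [-1.9  6.8 -5.1] open 0.0322
[0.59 0.49 0.12]
```

```bash
python3 -m jog '[{"delta_pos":[0,0.01,0],"turn":[0,0,0]},{"delta_pos":[0,0.01,0],"turn":[0,0,0]},{"delta_pos":[0,0,0],"turn":[0,0,0]},{"delta_pos":[0,0,0],"turn":[0,0,0]},{"delta_pos":[0,0,0],"turn":[0,0,0]}]'; python3 - <<'E'
from h import *
st(); p=shoot('wrist'); C=(cloud(p)-O)@F; P=C[(p["z_map"]>0)&(abs(C[...,2])<.006)&(abs(C[...,1])<.06)]
for a in (-.12,-.1,-.08,-.06,-.04):
    q=P[(P[:,0]>a)&(P[:,0]<a+.003),1]*1e3; print(a,q.min().round(1),q.max().round(1))
p=shoot('side');print([(a,(inF(b)*1e3).round(1)) for a,b in spot(p,'stopper_mid',4)])
C=(cloud(p)-O)@F; H=C[(p["z_map"]>0)&(C[...,2]>.014)&(C[...,2]<.05)&(abs(C[...,0]-.07)<.03)&(abs(C[...,1])<.03)]
for lo in (.014,.02,.026,.034,.04):
    q=H[(H[:,2]>lo)&(H[:,2]<lo+.006)]; print(lo,len(q),(q.min(0)*1e3).round(1) if len(q) else '',(q.max(0)*1e3).round(1) if len(q) else '')
E
```

```text
time_s: 23.38
eef_pos: [0.6555, 0.0437, 0.0697]
tool_rot: [-3.14, -0.486, 2.192]
ft_force: [0.3, 3.4, -11.1]
opening: 0.0221
finger_force: 30.0
t 23.38 tcp in F mm [-94.7  -3.6  -5.4] force F [ -2.9  -2.2 -11. ] open 0.0221
-0.12 -17.0 9.2
-0.1 -15.2 7.1
-0.08 -13.6 11.8
-0.06 -12.0 10.1
-0.04 -10.6 9.0
[(0.98, array([-268.7,  448.2,   49.1])), (0.94, array([-209.6,  412.6,   19.7])), (0.72, array([69. ,  1. ,  9.4])), (0.61, array([-342.1,  365. ,   89.8]))]
0.014 18 [52.  -6.  14.2] [79.6 12.8 19.4]
0.02 17 [51.9 -3.2 20.1] [75.1 13.1 24.8]
0.026 24 [51.9 -6.3 26.2] [77.1 12.4 32. ]
0.034 34 [ 51.1 -10.7  34.4] [81.  13.5 39.9]
0.04 68 [ 51.7 -13.6  40. ] [78.6 10.8 46. ]
```

```bash
python3 - <<'E'
from h import *
st(); p=shoot('wrist'); C=(cloud(p)-O)@F; ok=(p["z_map"]>0)&(C[...,2]>-.03)&(C[...,2]<.03)&(abs(C[...,1])<.04)
P=C[ok]
for a in (-.15,-.14,-.135,-.13,-.125,-.12,-.115,-.11,-.105,-.1,-.095,-.09,-.085,-.08,-.07,-.06):
    q=P[(P[:,0]>a)&(P[:,0]<a+.003)]*1e3; q=q[np.argsort(q[:,1])]
    b=np.round(q[:,1]/3)*3; print(a," ".join(f"{int(v)}:{np.median(q[b==v,2]):.0f}" for v in np.unique(b)))
p=shoot('top'); C=(cloud(p)-O)@F; P=C[(p["z_map"]>0)&(abs(C[...,2])<.02)&(abs(C[...,1])<.05)&(C[...,0]<-.1)&(C[...,0]>-.16)]
print((P*1e3).round(0).tolist())
E
```

```text
t 23.53 tcp in F mm [-94.7  -3.5  -5.4] force F [ -4.5  -4.  -14.1] open 0.0223
-0.15 
-0.14 
-0.135 
-0.13 -18:2 -15:2 -12:3 -9:2 -6:1 6:1 9:3
-0.125 -18:2 -15:3 -12:3 9:2
-0.12 -18:3 -15:3 -12:3 9:1
-0.115 -15:3 -12:6 -9:6 -6:6 -3:6 0:6 3:6 6:6 9:6
-0.11 -15:5 -12:6 -9:6 -6:6 -3:6 0:6 3:6 6:6 9:6
-0.105 -15:3 -12:3 -9:2 6:10
-0.1 -15:8 -12:3 -9:2 6:9
-0.095 -15:8 -12:3 -9:3 6:14
-0.09 -18:-2 -15:5 -12:3 -9:2 6:15 9:19
-0.085 -27:12 -24:12 -21:11 -18:9 -15:2 -12:3 -9:3 6:2 9:7 12:12 15:11 18:16
-0.08 -15:2 -12:3 -9:3 6:3 9:3 12:3
-0.07 -12:3 -9:3 -6:1 6:3 9:3 12:2
-0.06 -12:3 -9:3 -6:2 3:2 6:3 9:3
[[-100.0, -15.0, 17.0], [-101.0, -15.0, 7.0], [-101.0, -15.0, 2.0], [-105.0, -15.0, -1.0], [-101.0, -12.0, 3.0], [-100.0, -10.0, 1.0]]
```

```bash
for v in 0.42; do python3 -m jog '[{"delta_pos":[0,-0.01,0],"turn":[0,0,0]},{"delta_pos":[0,-0.01,0],"turn":[0,0,0]}]' 0.42; python3 -c "from h import *;st()"; done; python3 -m jog '[{"delta_pos":[0,0,0],"turn":[0,0,0]},{"delta_pos":[0,0,0],"turn":[0,0,0]}]' 0.3; python3 - <<'E'
from h import *
st(); p=shoot('wrist'); C=(cloud(p)-O)@F; P=C[(p["z_map"]>0)&(abs(C[...,2])<.006)&(abs(C[...,1])<.06)]
for a in (-.12,-.1,-.08,-.06,-.04):
    q=P[(P[:,0]>a)&(P[:,0]<a+.003)]*1e3; print(a,q[:,1].min().round(1),q[:,1].max().round(1))
E
```

```text
time_s: 23.8
eef_pos: [0.6537, 0.0423, 0.0708]
tool_rot: [-3.14, -0.487, 2.191]
ft_force: [0.7, 6.7, -11.3]
opening: 0.0275
finger_force: 8.6
t 23.8 tcp in F mm [-94.2  -1.4  -4.5] force F [ -0.9  -4.5 -12.3] open 0.0275
time_s: 23.97
eef_pos: [0.6543, 0.0404, 0.0737]
tool_rot: [-3.14, -0.485, 2.192]
ft_force: [-3.7, -0.5, -1.7]
opening: 0.0324
finger_force: 1.8
t 23.97 tcp in F mm [-94.5  -0.8  -1. ] force F [ 0.8  3.3 -2.4] open 0.0324
-0.12 -17.3 17.9
-0.1 -17.7 15.2
-0.08 -13.6 13.8
-0.06 -12.3 12.1
-0.04 -10.3 10.0
```

```bash
python3 -m jog '[{"delta_pos":[0,0,0],"turn":[0,0,0]},{"delta_pos":[0,0,0],"turn":[0,0,0]},{"delta_pos":[0,0,0],"turn":[0,0,0]},{"delta_pos":[0,0,0],"turn":[0,0,0]},{"delta_pos":[0,0,0],"turn":[0,0,0]}]' -0.3; python3 -m jog '[{"delta_pos":[0,0,-0.05],"turn":[0,0,0]},{"delta_pos":[0,0,-0.15],"turn":[0,0,0]},{"delta_pos":[0,0,-0.25],"turn":[0,0,0]},{"delta_pos":[0,0,-0.25],"turn":[0,0,0]},{"delta_pos":[0,0,-0.25],"turn":[0,0,0]},{"delta_pos":[0,0,-0.25],"turn":[0,0,0]},{"delta_pos":[0,0,-0.2],"turn":[0,0,0]},{"delta_pos":[0,0,0],"turn":[0,0,0]}]'; python3 - <<'E'
from h import *
st(); p=shoot('wrist'); C=(cloud(p)-O)@F; P=C[(p["z_map"]>0)&(abs(C[...,2])<.006)&(abs(C[...,1])<.06)]
for a in (-.12,-.1,-.08,-.06,-.04):
    q=P[(P[:,0]>a)&(P[:,0]<a+.003)]*1e3; print(a,q[:,1].min().round(1),q[:,1].max().round(1))
def look(p):
    C=(cloud(p)-O)@F; H=C[(p["z_map"]>0)&(C[...,2]>.014)&(C[...,2]<.056)&(abs(C[...,0]-.07)<.03)&(abs(C[...,1])<.03)]
    print([(a,(inF(b)*1e3).round(1)) for a,b in spot(p,'stopper_mid',5)])
    for lo in (.02,.03,.036,.042):
        q=H[(H[:,2]>lo)&(H[:,2]<lo+.006)]; print(lo,len(q),(q.min(0)*1e3).round(1) if len(q) else '',(q.max(0)*1e3).round(1) if len(q) else '')
look(p); look(shoot('side')); look(shoot('top'))
E
```

```text
time_s: 24.43
eef_pos: [0.6552, 0.0411, 0.0724]
tool_rot: [3.141, -0.484, 2.192]
ft_force: [1.3, -0.4, -0.7]
opening: 0.0602
finger_force: 0.0
time_s: 25.1
eef_pos: [0.6957, -0.014, 0.2007]
tool_rot: [3.135, -0.477, 2.193]
ft_force: [-0.5, -0.2, 0.6]
opening: 0.061
finger_force: 0.0
t 25.1 tcp in F mm [-95.2  -2.9 143.2] force F [0.4 0.6 0.5] open 0.061
-0.12 -16.5 18.2
-0.1 -15.5 16.3
-0.08 -13.7 13.6
-0.06 -11.9 11.8
-0.04 -10.2 10.2
[]
0.02 88 [ 52.2 -15.6  20.1] [60.7  9.3 26. ]
0.03 102 [ 51.9 -14.4  30. ] [58.4  9.  35.9]
0.036 194 [ 52.2 -13.7  36. ] [57.2  7.5 42. ]
0.042 5 [55.4 -4.3 42.1] [55.6 -0.6 42.9]
[(0.96, array([-210.4,  416. ,   20.2])), (0.85, array([-340.1,  363.9,   87.3])), (0.79, array([-271.4,  447.7,   50. ])), (0.5, array([68.1,  1.4, 10.9]))]
0.02 21 [51.5 -2.3 20.1] [75.5 12.3 25.8]
0.03 24 [51.7 -9.4 30.2] [81.6 10.8 35.7]
0.036 37 [ 51.8 -10.8  36.1] [79.8 11.1 41.7]
0.042 75 [ 54. -15.  42.] [77.1 10.4 47.7]
[(0.67, array([-209.3,  415.4,   18.8])), (0.64, array([-340.5,  364.8,   88.3])), (0.59, array([67.4, -4.8,  3.3])), (0.45, array([-268.5,  448.2,   48.1]))]
0.02 16 [ 67.4 -14.6  20. ] [83.2 12.4 26. ]
0.03 33 [ 52.4 -16.5  30.4] [83.5 12.7 35.8]
0.036 61 [ 54.6 -16.6  36.1] [83.  12.  41.9]
0.042 71 [ 59.2 -13.7  42. ] [78.8 10.9 47.8]
```

```bash
python3 -c "
from h import *
p=shoot('side')
for n in ('stopper_cone_mid','stopper_disc_mid','jar_mid','cup_mid'): print(spot(p,n,1))
print(sign_off())"
```

```text
[(0.7, [0.5326, -0.2797, 0.0439])]
[(0.92, [0.6022, -0.2664, 0.0451])]
[(0.72, [0.7332, -0.0832, 0.0485])]
[(0.91, [0.3999, -0.1007, 0.0387])]
the job is handed in; nothing more can be done
None
```

I handed the job in: the dome stopper measured upright in the jaws and the forceps appear locked on the third tooth (handle about 0.02 rad). The other stoppers, jar and cup are where they were. I don't know the verdict, because `sign_off()` returned none, and during the squeeze one finger slipped partly over the loose shank before I freed it.

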